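# Tighten the clamp nut of a jeweller's stake holder with a T-handle wrench

## Robot

A 6-joint arm with a two-finger parallel gripper is mounted at the origin on the work surface. World frame = base frame: x ahead of the robot, y to its left, z up, the work surface at z = 0. Lengths are in m, angles in degrees, forces in N, time in s.
With the tool pointing down it reaches from about 0.35 to 0.875 m from the base axis. Payload 4.2 kg.
Tool frame: the origin (TCP) lies between the finger pads; the fingertips stand 25 mm ahead of it and the grasp point (between the pads) lies 6 mm ahead of it (r.tips_ahead is the distance from the TCP to the fingertips, in m); z points along the fingers, y is the direction in which the jaws open and shut (so a half turn about z gives the same grasp; the last joint's range is limited). The gripper opens to 87 mm and grips with 3 to 60 N. Pads are 19 mm wide; open, the fingers measure 117 mm over their backs; the gripper's body (75 mm by 190 mm) begins 51 mm behind the grasp point.
Start: joints at [89.645, 22.042, 0.453, 0, -68.411, -14.817], TCP at [0.164, 0.603, 0.248] pointing down, gripper open.
Joint ranges: [-179.83, 179.83], [-69.29, 118.12], [-61.27, 80.66], [-181.25, 117.63], [-171.15, -9.14], [-177.46, 177.46]. Speed limits (degrees/s): [159.86, 159.86, 180, 180, 180, 180].

## Interface

Orientations are given as a 3x3 rotation matrix whose columns are the frame's x, y, z axes.
In Python, from station import r, vision, finish_job gives the robot as it stands.
- The arm moves only by the shell command python3 -m jog 'ROWS'. ROWS is a JSON object of lists of equal length, an entry for each row: "rot": the turn, a rotation vector about the world's x, y, z in degrees, a list of three; "delta_pos": the shift along the world's x, y, z in mm, a list of three; "grip": the opening in per cent of the stroke, from 0 (shut) to 100 (fully open). A call has 1 to 10 rows; each row shifts and turns the commanded pose from where the row before left it; what a row does not reach is not made up. A row lasts 1/12 s, in which the tool goes at most 41.7 mm and 7.16 degrees, less where a joint would pass 70% of its speed; a pose out of reach is approached as far as the arm can. A call with a gripper value outside its range is refused whole. The fingers move at their own pace and stop on an object; the grip force is fixed at half the most. Time passes only in rows, so rows that do not move let the fingers close. It gives the time, the measured TCP pose, the force and the opening at its end, in the units of the state.
- r.sense(): the state, without advancing time (a new reading comes with each control period).
- vision.capture(name): name is "scene" or "top"; returns a dict with "frame" (384x512x3 uint8, red, green, blue), "K" (3x3 intrinsics, pixels), "xyz" and "orientation" of the camera in the world. Camera axes: x right, y up, looking along -z (the intrinsics and any distortion apply to the point x, -y, -z); pixel columns grow to the right and rows downward; lengths in m; the calibration is good to about 2 mm. A picture is of the moment at which its call begins. There is no depth.
- finish_job(): hands the job in, once; it reports no verdict.
The state is a dict: "time_s": time; "joints": joint angles; "joint_velocities": joint speeds; "effort": joint torques, N m; "tcp_pos": TCP position; "ee_rot": TCP orientation; "wrist_force": force on the tool from outside, world axes, zero at the start; "moment": the same for the moment, N m; "gripper_width": opening from 0.0 (shut) to 1.0 (fully open).
Only numpy, scipy, OpenCV 4.12 (cv2) and the standard library are available. Lean on these libraries where they do the work, as an engineer would, in place of code of your own. Each camera call takes 0.05 s, during which the arm holds its last target. There are 200 camera calls.

## Task

Clamp the dome stake in its green holder on the jeweller's bench: take the red-handled T wrench out of the wooden rack, set it fully down over the square brass nut at the bottom of the well, and turn it clockwise (seen from above) until the nut comes to its stop. Leave the wrench standing on the nut, and leave the blue-handled key where it stands in the rack.

Things in the scene. Friction and masses are not known exactly. Their poses are not given: they have to be found in the camera images.
- wrench_grip (a point): Centre of the red bar of the T wrench, 123 mm above its foot, on the stem axis. x along the bar (84 mm), y across it (14 mm), z up; bar 16 mm high, on a 20 mm wide collar. Stem 12 mm. Square socket at the foot, 27 mm outside, 20 mm inside, 26 mm deep, flats along x and y. About 250 g. It stands loose and upright in a 42 mm square pocket, 24 mm deep, of a wooden rack 30 mm high.
- nut_top (a point): Top centre of the brass nut, 16 mm square, 24 mm high, top 5 mm tapered, in a 52 mm square well of the green holder, 20 mm below the holder's top. x, y square to its flats, turning with it; z up. Wrench fully down: handle centre 99 mm above this point. The socket slips on if within 15 degrees of the flats (any quarter) and has up to 17 degrees of play. The dome stake, 95 mm away, stays below the handle.
- clamp_nut (a joint): Angle of the nut in rad, growing clockwise as seen from above; it starts between 0 and 0.25 and meets a firm stop at 1.0. It turns stiffly (about 0.15 N m) and stays where it is left.
- key_grip (a point): Centre of the bar of the wrong tool: a key of the wrench's size and handle shape, but with a blue handle and a solid round foot. It stands in the rack's other pocket, 100 mm from the wrench, both bars lying roughly across the rack. Axes as for the wrench.
Mind the look-alikes: they are no part of the job. What is shaped like the part that bears wrench_grip but purple is not meant. There is more than one size of the part that bears nut_top; the job needs the larger.

How it is judged (in metres and radians):
On the way:
1. the red wrench is fully down over the nut, before the nut has been turned (nut angle still below 0.55 rad) (horizontal distance between wrench_grip and nut_top below 0.02 m and z of wrench_grip in the frame of nut_top below 0.107 m and angle between wrench_grip's own z axis and vertical below 0.2 rad and value of joint clamp_nut below 0.55 rad), for 0.1 s.
At the end, for the whole second after the job is handed in: The nut is turned to its stop (angle above 0.8 of 1.0 rad) and the red wrench stands released on it: handle centre within 20 mm of the nut's axis and less than 107 mm above the nut's top (99 when fully down), leaning less than 0.2 rad. The blue key is within 30 mm of where it was (horizontal distance between wrench_grip and nut_top below 0.02 m and z of wrench_grip in the frame of nut_top below 0.107 m and angle between wrench_grip's own z axis and vertical below 0.2 rad and value of joint clamp_nut above 0.8 rad and distance of key_grip from where it was at the start of the episode below 0.03 m); the robot touches nothing.
It fails at once if the blue-handled key is moved by more than 30 mm (distance of key_grip from where it was at the start of the episode above 0.03 m).
It also fails if it takes over 42 s, if anything falls off the work surface, if the arm or the gripper's body presses on something with over 40 N, if the wrist force passes 120 N, or if a joint passes its speed limit or range.

## Working session

There is one attempt and no reset: what is moved stays moved. The work goes in short steps, Python scripts to look and compute and a shell command to move; the robot and the scene stay as the last step left them, time stands still between calls to the robot, and variables do not carry over. Pictures are saved under pics/ and viewed, about 8 in all and at most 12, crops included, and the job is handed in when it is done.

```bash
mkdir -p pics
python3 - <<'E'
from station import r,vision
import cv2,numpy as np,pickle
ims=[]
for n in("scene","top"):
    c=vision.capture(n); pickle.dump(c,open(f"pics/{n}0.pkl","wb"))
    print(n,c["K"],c["xyz"],c["orientation"],[k for k in c])
    cv2.imwrite(f"pics/{n}0.png",c["frame"][:,:,::-1])
s=r.sense();print(s)
E
```

```text
scene [[490.98401947   0.         251.28623942]
 [  0.         490.98401947 190.54752531]
 [  0.           0.           1.        ]] [1.24255118 0.52381371 0.92341876] [[-0.64098437 -0.54585361  0.53961363]
 [ 0.76754203 -0.45975049  0.44666399]
 [ 0.00427448  0.70048078  0.71365847]] ['frame', 'K', 'xyz', 'orientation']
top [[457.05544562   0.         252.68977027]
 [  0.         457.05544562 193.5432408 ]
 [  0.           0.           1.        ]] [0.53734984 0.00982953 1.05761945] [[-0.00114604  0.99725708 -0.07400682]
 [-0.99984582 -0.00243946 -0.01738897]
 [-0.01752181  0.07397548  0.99710612]] ['frame', 'K', 'xyz', 'orientation']
{'time_s': 0.1, 'joints': array([ 8.96457181e+01,  2.20872695e+01,  3.88563410e-01, -2.38893355e-02,
       -6.84104311e+01, -1.48178805e+01]), 'joint_velocities': array([ 0.08035526, -0.10406034,  0.16466674,  0.11759452,  0.0285271 ,
        0.10613259]), 'effort': array([-4.75103093e-05, -3.91689956e+01,  1.87936109e+01,  4.23189774e+00,
        1.34957887e-02, -7.29011458e-05]), 'tcp_pos': array([0.16342109, 0.60276471, 0.24656953]), 'ee_rot': array([[ 9.65103529e-01, -2.61868323e-01, -3.99466414e-04],
       [-2.61868604e-01, -9.65101661e-01, -1.90233772e-03],
       [ 1.12636290e-04,  1.94056056e-03, -9.99998111e-01]]), 'wrist_force': array([0.00106169, 0.0973507 , 0.33171882]), 'moment': array([0.02572435, 0.01391579, 0.04189196]), 'gripper_width': 0.9976179425721574}
```

View pics/scene0.png

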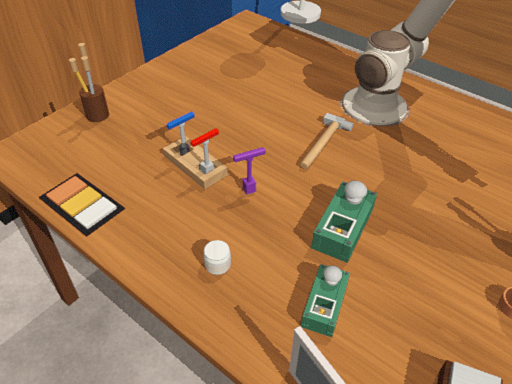

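View pics/top0.png

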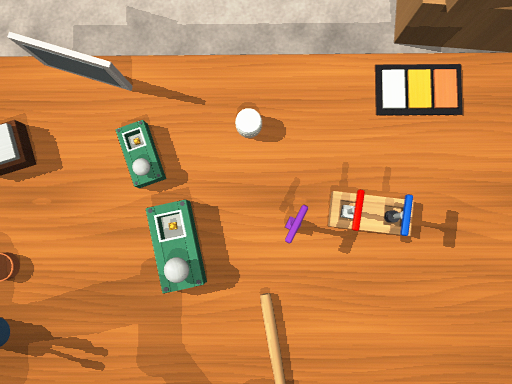

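Candidates, top view: red bar (358,210), blue (407,215) and purple (296,224). The red one on the rack is the wrench. Holders are at (175,245), large, and (140,153), small. The large one should carry the larger nut, which I'll confirm with a crop and measurements.

```bash
cat > h.py <<'E'
import numpy as np,cv2,pickle
def load(n): return pickle.load(open(n,"rb"))
def ray(c,p):
    K=c["K"];d=np.array([(p[0]-K[0,2])/K[0,0],-(p[1]-K[1,2])/K[1,1],-1.])
    d=np.array(c["orientation"])@d; return np.array(c["xyz"]),d/np.linalg.norm(d)
def plane(c,p,z):
    o,d=ray(c,p); return o+d*(z-o[2])/d[2]
def tri(a,pa,b,pb):
    o,d=ray(a,pa);q,e=ray(b,pb)
    s=np.linalg.lstsq(np.stack([d,-e],1),q-o,rcond=None)[0]
    A=o+s[0]*d;B=q+s[1]*e
    return (A+B)/2,np.linalg.norm(A-B)*1e3
def mask(c,lo,hi,box=None):
    h=cv2.cvtColor(c["frame"],cv2.COLOR_RGB2HSV); m=cv2.inRange(h,lo,hi)
    if lo[0]==0: m|=cv2.inRange(h,(175,lo[1],lo[2]),(180,255,255))
    if box:
        k=np.zeros_like(m);x0,y0,x1,y1=box;k[y0:y1,x0:x1]=255;m&=k
    return m
def blob(m):
    n,l,s,ce=cv2.connectedComponentsWithStats(m)
    i=1+np.argmax(s[1:,4]); y,x=np.where(l==i)
    return ce[i],cv2.minAreaRect(np.stack([x,y],1).astype(np.float32)),s[i,4]
E
python3 - <<'E'
from h import *
S=load("pics/scene0.pkl");T=load("pics/top0.pkl")
for n,lo,hi in(("red",(0,200,100),(4,255,255)),("blue",(100,180,90),(112,255,255))):
    bs=blob(mask(S,lo,hi,(150,100,240,190)));bt=blob(mask(T,lo,hi,(320,170,450,260)))
    print(n,bs,bt); print(" tri",tri(S,bs[0],T,bt[0]))
    b=cv2.boxPoints(bt[1]); print(" plane z.128 corners",[plane(T,p,.131)[:2].round(4) for p in b])
for box in((110,110,170,195),(140,195,215,300)):
    b=blob(mask(T,(65,80,40),(90,255,255),box));print("holder",b,[plane(T,p,.05)[:2].round(4) for p in cv2.boxPoints(b[1])])
f=lambda c,x,y,w,h,k:cv2.resize(c["frame"][y:y+h,x:x+w,::-1],None,fx=k,fy=k,interpolation=cv2.INTER_CUBIC)
a=np.hstack([f(T,110,115,100,185,3)[:555],f(S,295,180,90,185,3)[:555]]) 
b=np.vstack([f(T,325,180,95,65,2),f(S,155,105,95,65,2)])
o=np.zeros((555,a.shape[1]+b.shape[1],3),np.uint8);o[:,:a.shape[1]]=a;o[:b.shape[0],a.shape[1]:]=b
print(o.shape);cv2.imwrite("pics/crop1.png",o)
E
```

```text
red (array([204.0887574 , 137.18343195]), ((204.50003051757812, 137.0), (5.813776969909668, 29.516094207763672), 63.43495178222656), np.int32(169)) (array([357.93884892, 209.96043165]), ((357.65997314453125, 209.8800048828125), (7.495331764221191, 40.87077331542969), 8.13010311126709), np.int32(278))
 tri (array([ 0.572538  , -0.18730229,  0.12800924]), np.float64(0.226303397696571))
 plane z.128 corners [array([ 0.5329, -0.1721]), array([ 0.6146, -0.1851]), array([ 0.6124, -0.2001]), array([ 0.5307, -0.1869])]
blue (array([179.97916667, 120.06944444]), ((180.00001525878906, 120.00000762939453), (5.366562843322754, 27.72724151611328), 63.43495178222656), np.int32(144)) (array([406.2877193 , 214.88070175]), ((406.0846862792969, 214.82310485839844), (7.318049430847168, 40.55936050415039), 7.125016689300537), np.int32(285))
 tri (array([ 0.56249533, -0.28446469,  0.1283549 ]), np.float64(0.5129903693870769))
 plane z.128 corners [array([ 0.5229, -0.2697]), array([ 0.6039, -0.2818]), array([ 0.6021, -0.2964]), array([ 0.5211, -0.2842])]
holder (array([142.17364813, 155.75476009]), ((140.17120361328125, 153.591796875), (63.26335906982422, 31.981985092163086), 71.22196960449219), np.int32(1313)) [array([0.7588, 0.3369]), array([0.7819, 0.269 ]), array([0.6464, 0.2213]), array([0.6236, 0.2886])]
holder (array([177.69452219, 247.12714914]), ((175.55740356445312, 245.675537109375), (86.96609497070312, 45.35942459106445), 78.2317123413086), np.int32(2501)) [array([0.5812, 0.2672]), array([0.6015, 0.1687]), array([0.4152, 0.1282]), array([0.3952, 0.2252])]
(555, 760, 3)
```

View pics/crop1.png

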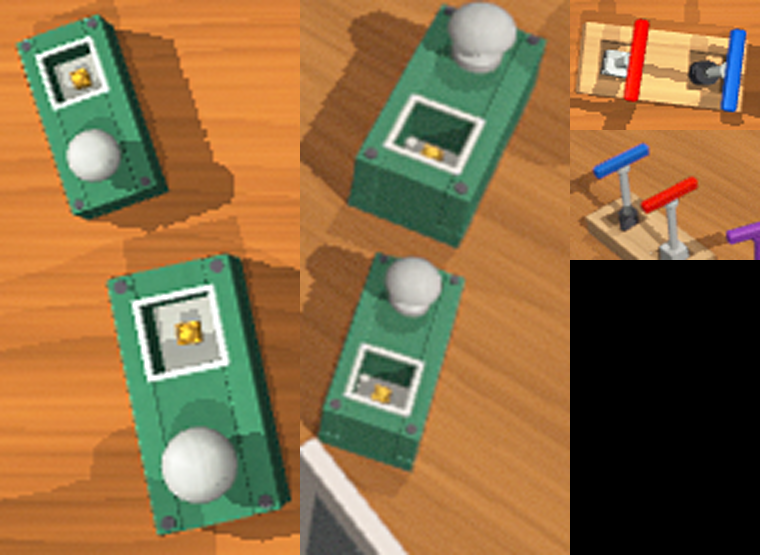

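Top crop: the nut of the large holder is at about (173,226), and the red bar on the rack is at (358,210). Its bar sits at z≈0.128 m and is 82 mm long, which matches the description. Next I measure the well and the nut and check which nut is larger.

Run:
```python
from h import *
S=load("pics/scene0.pkl");T=load("pics/top0.pkl")
Y=((15,120,120),(32,255,255)); W=((0,0,190),(180,60,255))
for nm,bt,bs in(("large",(155,208,190,245),(320,208,362,245)),("small",(120,128,150,152),(308,288,340,318))):
    y1=blob(mask(T,*Y,bt));y2=blob(mask(S,*Y,bs))
    print(nm,"nut",y1,y2,tri(T,y1[0],S,y2[0]))
    res=[]
    for c,b in((T,bt),(S,bs)):
        m=mask(c,*W,b); n,l,s,ce=cv2.connectedComponentsWithStats(m);i=1+np.argmax(s[1:,2]*s[1:,3])
        y,x=np.where(l==i);h=cv2.convexHull(np.stack([x,y],1).astype(np.float32))
        q=cv2.approxPolyN(h,4)[0].astype(float); ctr=None
        a,b2,c2,d=q; A=np.array([c2-a,-(d-b2)]).T; t=np.linalg.solve(A,b2-a); ctr=a+t[0]*(c2-a)
        res.append((q,ctr)); print(" frame",q.round(1).tolist(),ctr.round(2),s[i])
    X,e=tri(T,res[0][1],S,res[1][1]);print(" well centre",X.round(4),e)
    P=np.array([plane(T,p,X[2])[:2] for p in res[0][0]]);print(P.round(4).tolist(),P.mean(0),[(round(np.linalg.norm(P[i]-P[i-1])*1e3),round(np.degrees(np.arctan2(*(P[i]-P[i-1])[::-1]))%90,1)) for i in range(4)])
    print(" nut on plane",plane(T,y1[0],X[2]-.02).round(4),plane(S,y2[0],X[2]-.02).round(4))
```

```text
large nut (array([172.15686275, 225.64705882]), ((172.0192413330078, 225.59616088867188), (6.6679487228393555, 7.2562971115112305), 78.69007110595703), np.int32(51)) (array([338.65217391, 230.34782609]), ((338.8500061035156, 230.45001220703125), (6.324554920196533, 3.4785051345825195), 18.434947967529297), np.int32(23)) (array([0.54102663, 0.20867019, 0.03652957]), np.float64(2.0550608312602607))
 frame [[158.6, 242.0], [153.2, 214.8], [180.6, 209.0], [186.4, 236.1]] [169.66 225.37] [155 210  32  32 367]
 frame [[347.5, 238.0], [322.3, 228.3], [331.9, 210.9], [356.1, 219.7]] [339.45 223.92] [323 212  34  26 153]
 well centre [0.542  0.2088 0.0606] 0.3514713894607067
[[0.506, 0.2323], [0.5652, 0.2451], [0.5779, 0.1851], [0.5188, 0.1718]] [0.54197774 0.20858576] [(62, np.float64(12.0)), (61, np.float64(12.2)), (61, np.float64(12.0)), (61, np.float64(12.7))]
 nut on plane [0.5416 0.207  0.0406] [0.5436 0.2109 0.0406]
small nut (array([136.17857143, 140.42857143]), ((136.15000915527344, 140.45001220703125), (4.743415832519531, 5.0596442222595215), 71.56504821777344), np.int32(28)) (array([321.66666667, 310.81481481]), ((321.5, 310.5), (5.0, 5.0), 90.0), np.int32(27)) (array([0.73684768, 0.29578957, 0.02426089]), np.float64(0.8193649127801003))
 frame [[146.2, 144.6], [127.1, 151.4], [121.1, 133.2], [139.9, 125.6]] [133.38 138.76] [122 128  25  24 183]
 frame [[330.7, 318.6], [309.5, 311.5], [315.4, 293.8], [335.8, 300.6]] [322.91 305.95] [310 295  26  23 124]
 well centre [0.7369 0.2966 0.0441] 0.4665311883228719
[[0.7237, 0.2672], [0.7084, 0.31], [0.75, 0.3246], [0.767, 0.2822]] [0.73725773 0.29596262] [(46, np.float64(19.1)), (45, np.float64(19.7)), (44, np.float64(19.3)), (46, np.float64(21.9))]
 nut on plane [0.7371 0.2955 0.0241] [0.7365 0.2961 0.0241]
```

```bash
python3 -m jog '{"delta_pos":[[40,-70,0],[0,0,0]],"rot":[[0,0,6],[0,0,0]],"grip":[100,100]}'
```

```text
time_s: 0.27
tcp_pos: [0.1854, 0.562, 0.2462]
ee_rot: [[0.987, -0.159, -0.001], [-0.159, -0.987, -0.007], [-0.0, 0.007, -1.0]]
wrist_force: [-1.1, -0.3, -0.4]
gripper_width: 0.997
```

Large holder confirmed: the well frame is about 61 mm against 45 mm. The nut is at (0.542, 0.208) and the holder top is at z=0.061. Now heading for the wrench.

```bash
python3 -m jog '{"delta_pos":[[18,-35,0],[18,-35,0],[18,-35,0],[18,-35,0],[18,-35,0],[18,-35,0],[18,-35,0],[18,-35,0],[18,-35,0],[18,-35,0]],"rot":[[0,0,0],[0,0,0],[0,0,0],[0,0,0],[0,0,0],[0,0,0],[0,0,0],[0,0,0],[0,0,0],[0,0,0]],"grip":[100,100,100,100,100,100,100,100,100,100]}'; python3 -m jog '{"delta_pos":[[18,-35,0],[18,-35,0],[18,-35,0],[18,-35,0],[18,-35,0],[18,-35,0],[18,-35,0],[18,-35,0],[18,-35,0],[0,0,0]],"rot":[[0,0,0],[0,0,0],[0,0,0],[0,0,0],[0,0,0],[0,0,0],[0,0,0],[0,0,0],[0,0,0],[0,0,0]],"grip":[100,100,100,100,100,100,100,100,100,100]}'
```

```text
time_s: 1.1
tcp_pos: [0.3643, 0.2149, 0.2476]
ee_rot: [[0.987, -0.159, -0.0], [-0.159, -0.987, 0.0], [-0.0, -0.0, -1.0]]
wrist_force: [0.2, -0.3, -0.6]
gripper_width: 0.999
time_s: 1.93
tcp_pos: [0.5281, -0.1029, 0.2466]
ee_rot: [[0.986, -0.166, -0.001], [-0.166, -0.986, -0.001], [-0.0, 0.002, -1.0]]
wrist_force: [-0.1, 1.4, 0.2]
gripper_width: 1.0
```

```bash
python3 -m jog '{"delta_pos":[[15,-28,0],[15,-28,0],[14,-28,0],[0,0,0],[0,0,-30],[0,0,-20],[0,0,0],[0,0,0]],"rot":[[0,0,0],[0,0,0],[0,0,0],[0,0,0],[0,0,0],[0,0,0],[0,0,0],[0,0,0]],"grip":[100,100,100,100,100,100,100,100]}'
python3 - <<'E'
from station import vision
import cv2,numpy as np,pickle
o=[]
for n,(x,y) in(("scene",(120,70)),("top",(290,140))):
    c=vision.capture(n);pickle.dump(c,open(f"pics/{n}1.pkl","wb"))
    o.append(cv2.resize(c["frame"][y:y+140,x:x+130,::-1],None,fx=3,fy=3,interpolation=cv2.INTER_CUBIC))
cv2.imwrite("pics/a1.png",np.hstack(o))
E
```

```text
time_s: 2.6
tcp_pos: [0.5694, -0.1816, 0.1967]
ee_rot: [[0.987, -0.159, -0.003], [-0.159, -0.987, -0.0], [-0.003, 0.001, -1.0]]
wrist_force: [-0.1, 0.3, 0.2]
gripper_width: 0.999
```

View pics/a1.png

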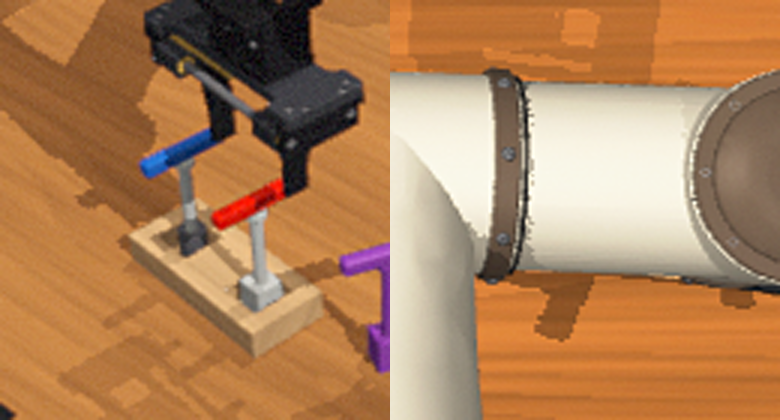

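The scene view shows the fingers above and astride the red bar (crop 250,205), with blue clear. The TCP is about 3 mm and 5 mm off, so I correct that, go down and close.

```bash
python3 -m jog '{"delta_pos":[[3,-5,-20],[0,0,-20],[0,0,-11],[0,0,0],[0,0,0],[0,0,0],[0,0,0],[0,0,0],[0,0,0],[0,0,0]],"rot":[[0,0,0],[0,0,0],[0,0,0],[0,0,0],[0,0,0],[0,0,0],[0,0,0],[0,0,0],[0,0,0],[0,0,0]],"grip":[100,100,100,100,0,0,0,0,0,0]}';python3 -m jog '{"delta_pos":[[0,0,0],[0,0,0],[0,0,0],[0,0,0]],"rot":[[0,0,0],[0,0,0],[0,0,0],[0,0,0]],"grip":[0,0,0,0]}'
```

```text
time_s: 3.53
tcp_pos: [0.5734, -0.187, 0.1471]
ee_rot: [[0.987, -0.159, 0.001], [-0.159, -0.987, -0.0], [0.001, -0.0, -1.0]]
wrist_force: [-0.4, 0.3, 0.7]
gripper_width: 0.628
time_s: 3.87
tcp_pos: [0.5732, -0.187, 0.1465]
ee_rot: [[0.987, -0.159, -0.0], [-0.159, -0.987, -0.0], [-0.0, 0.0, -1.0]]
wrist_force: [-0.8, -0.5, -0.4]
gripper_width: 0.325
```

```bash
python3 -m jog '{"delta_pos":[[0,0,0],[0,0,0],[0,0,0],[0,0,0],[0,0,0],[0,0,0]],"rot":[[0,0,0],[0,0,0],[0,0,0],[0,0,0],[0,0,0],[0,0,0]],"grip":[0,0,0,0,0,0]}'; python3 -m jog '{"delta_pos":[[0,0,10],[0,0,15],[0,0,20],[0,0,20],[0,0,20],[0,0,20],[0,0,20],[0,0,20],[0,0,15],[0,0,0]],"rot":[[0,0,0],[0,0,0],[0,0,0],[0,0,0],[0,0,0],[0,0,0],[0,0,0],[0,0,0],[0,0,0],[0,0,0]],"grip":[0,0,0,0,0,0,0,0,0,0]}'
```

```text
time_s: 4.37
tcp_pos: [0.5732, -0.187, 0.1465]
ee_rot: [[0.987, -0.159, -0.0], [-0.159, -0.987, -0.0], [-0.0, 0.0, -1.0]]
wrist_force: [-0.1, -0.6, -0.8]
gripper_width: 0.157
time_s: 5.2
tcp_pos: [0.5744, -0.1873, 0.3107]
ee_rot: [[0.987, -0.159, 0.007], [-0.159, -0.987, -0.001], [0.007, 0.0, -1.0]]
wrist_force: [0.0, 0.2, -2.2]
gripper_width: 0.159
```

Grip width is 13.8 mm, which is the bar, and about 2.2 N of weight is carried. Moving to above the nut and yawing to about 5°.

```bash
python3 -m jog '{"delta_pos":[[-3,20,0],[-3,30,0],[-3,36,0],[-3,36,0],[-3,36,0],[-3,36,0],[-3,36,0],[-3,36,0],[-3,36,0],[-3,36,0]],"rot":[[0,0,2],[0,0,2],[0,0,2],[0,0,2],[0,0,2],[0,0,2],[0,0,2],[0,0,0],[0,0,0],[0,0,0]],"grip":[0,0,0,0,0,0,0,0,0,0]}'; python3 -m jog '{"delta_pos":[[-2,30,-10],[0,20,-30],[0,7,-40],[0,0,-20],[0,0,0],[0,0,0],[0,0,0]],"rot":[[0,0,0],[0,0,0],[0,0,0],[0,0,0],[0,0,0],[0,0,0],[0,0,0]],"grip":[0,0,0,0,0,0,0]}'
python3 - <<'E'
from station import vision,r
import cv2,numpy as np,pickle
print(r.sense()["joints"].round(1))
o=[]
for n,(x,y,w,h) in(("scene",(290,110,100,150)),("top",(130,180,100,150))):
    c=vision.capture(n);pickle.dump(c,open(f"pics/{n}2.pkl","wb"))
    o.append(cv2.resize(c["frame"][y:y+h,x:x+w,::-1],None,fx=4,fy=4,interpolation=cv2.INTER_CUBIC))
cv2.imwrite("pics/a2.png",np.hstack(o))
E
```

```text
time_s: 6.03
tcp_pos: [0.5418, 0.1526, 0.3052]
ee_rot: [[0.996, 0.084, -0.003], [0.084, -0.996, -0.0], [-0.003, 0.0, -1.0]]
wrist_force: [0.8, -0.2, -2.5]
gripper_width: 0.16
time_s: 6.62
tcp_pos: [0.5423, 0.2082, 0.208]
ee_rot: [[0.996, 0.084, 0.003], [0.084, -0.996, 0.001], [0.003, -0.001, -1.0]]
wrist_force: [0.5, 0.1, -2.8]
gripper_width: 0.159
[ 37.   19.5  -9.4   0.1 -60.9  57.8]
```

View pics/a2.png

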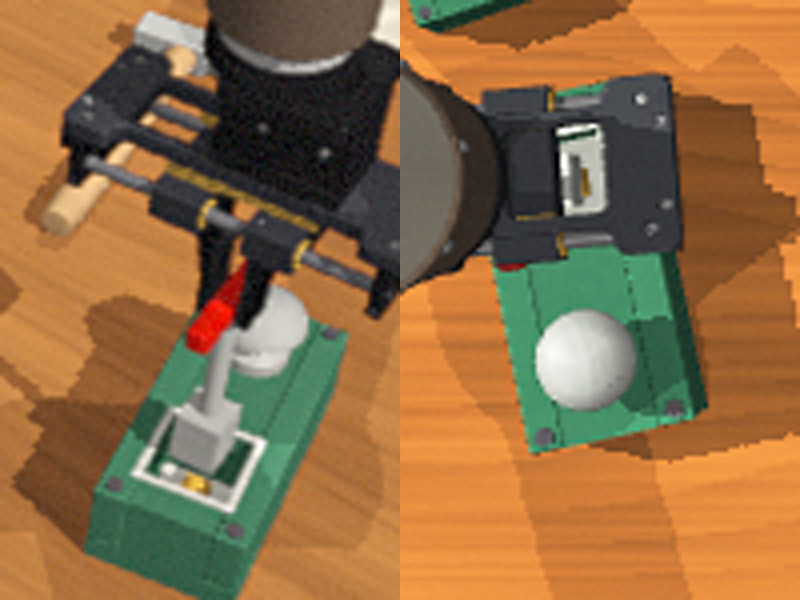

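Scene: the wrench hangs upright over the well. Its socket's bottom corners are at about (333,223) and (342,228), and the gold nut below is at (339,231). I check the foot position by casting those corners.

Run:
```python
from h import *
S=load("pics/scene2.pkl")
def proj(c,X):
    p=np.array(c["orientation"]).T@(np.array(X)-c["xyz"]);k=c["K"]@np.array([p[0],-p[1],-p[2]]);return (k[:2]/k[2]).round(1)
a=np.radians(4.8);u=np.array([np.cos(a),np.sin(a)]);v=np.array([-u[1],u[0]]);c0=np.array([.5418,.2082])
for s,t in((1,-1),(1,1),(-1,1),(-1,-1)): print(s,t,proj(S,[*(c0+.0135*(s*u+t*v)),.0675]))
for p in((333,223),(342.5,228)): print(plane(S,p,.0675).round(4))
f=S["frame"][180:240,320:365,::-1];cv2.imwrite("pics/a3.png",cv2.resize(f,None,fx=10,fy=10,interpolation=cv2.INTER_CUBIC))
```

```text
1 -1 [331.6 222.9]
1 1 [342.1 228.1]
-1 1 [347.6 220.7]
-1 -1 [337.2 215.7]
[0.5546 0.1985 0.0675]
[0.5533 0.2234 0.0675]
```

View pics/a3.png

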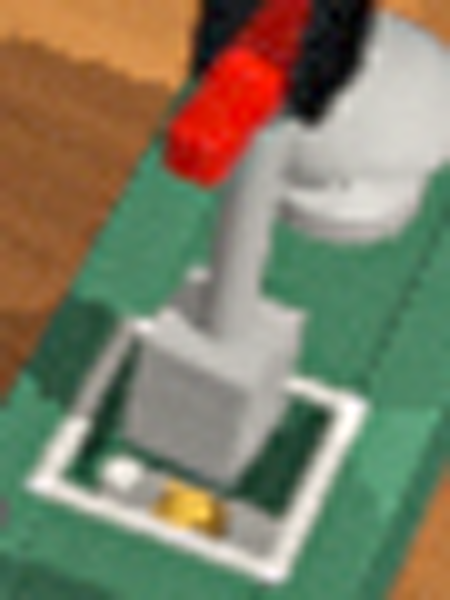

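The foot is within about 1.5 mm of the prediction and the yaw is right. Lowering gently.

```bash
python3 -m jog '{"delta_pos":[[0,-1,-10],[0,0,-10],[0,0,-5],[0,0,-4],[0,0,-4],[0,0,0],[0,0,0]],"rot":[[0,0,0],[0,0,0],[0,0,0],[0,0,0],[0,0,0],[0,0,0],[0,0,0]],"grip":[0,0,0,0,0,0,0]}'
```

```text
time_s: 7.3
tcp_pos: [0.5412, 0.2071, 0.1733]
ee_rot: [[0.996, 0.084, -0.0], [0.084, -0.996, -0.0], [-0.0, 0.0, -1.0]]
wrist_force: [0.3, 0.6, -3.1]
gripper_width: 0.152
```

The foot is about 8 mm below the nut top with no contact force, so it is sliding on. Continuing down.

```bash
python3 -m jog '{"delta_pos":[[0,0,-4],[0,0,-4],[0,0,-3],[0,0,-2],[0,0,-2],[0,0,0],[0,0,0]],"rot":[[0,0,0],[0,0,0],[0,0,0],[0,0,0],[0,0,0],[0,0,0],[0,0,0]],"grip":[0,0,0,0,0,0,0]}'
```

```text
time_s: 7.88
tcp_pos: [0.5412, 0.207, 0.1584]
ee_rot: [[0.996, 0.084, -0.0], [0.084, -0.996, -0.0], [-0.0, 0.0, -1.0]]
wrist_force: [-0.3, 0.3, -2.5]
gripper_width: 0.156
```

```bash
python3 -m jog '{"delta_pos":[[0,0,-1],[0,0,-1],[0,0,-1],[0,0,0],[0,0,0]],"rot":[[0,0,0],[0,0,0],[0,0,0],[0,0,0],[0,0,0]],"grip":[0,0,0,0,0]}'; python3 -c "
from station import r;s=r.sense();print(s['wrist_force'],s['moment'],s['tcp_pos'])"
```

```text
time_s: 8.3
tcp_pos: [0.5416, 0.2071, 0.1565]
ee_rot: [[0.996, 0.085, 0.001], [0.085, -0.996, 0.0], [0.001, -0.0, -1.0]]
wrist_force: [-0.6, 0.0, 3.0]
gripper_width: 0.158
[-0.63460485  0.02071746  2.98104535] [-0.20319689  0.38168892 -0.0326464 ] [0.5415633  0.20710869 0.15649616]
```

The wrench is seated: the wrist force went from −2.5 to +3 N at the predicted height. Now turning clockwise.

```bash
python3 -m jog '{"delta_pos":[[0,0,0],[0,0,0],[0,0,0],[0,0,0],[0,0,0],[0,0,0],[0,0,0],[0,0,0],[0,0,0],[0,0,0]],"rot":[[0,0,-2],[0,0,-3],[0,0,-5],[0,0,-5],[0,0,-5],[0,0,-5],[0,0,-5],[0,0,-5],[0,0,-5],[0,0,0]],"grip":[0,0,0,0,0,0,0,0,0,0]}'; python3 -c "
from station import r;s=r.sense();print(s['wrist_force'],s['moment'],s['joints'])"
```

```text
time_s: 9.13
tcp_pos: [0.542, 0.2079, 0.1565]
ee_rot: [[0.817, -0.577, 0.003], [-0.577, -0.817, 0.002], [0.001, -0.003, -1.0]]
wrist_force: [-0.7, 1.6, 2.6]
gripper_width: 0.16
[-0.66702893  1.60137555  2.64090347] [0.54571547 0.16661961 0.04701747] [ 3.69650207e+01  2.22726159e+01 -1.33076203e+01  1.13918838e-02
 -5.42351966e+01  1.78202256e+01]
```

```bash
for i in 1 2; do python3 -m jog '{"delta_pos":[[0,0,0],[0,0,0],[0,0,0]],"rot":[[0,0,-5],[0,0,-5],[0,0,0]],"grip":[0,0,0]}'|grep ee_rot; python3 -c "
from station import r;s=r.sense();print(s['wrist_force'],s['moment'],s['tcp_pos'])"; done
```

```text
ee_rot: [[0.706, -0.708, 0.003], [-0.708, -0.706, 0.002], [0.001, -0.003, -1.0]]
[-1.14330602  1.99377309  3.76420692] [0.59850766 0.16194915 0.04793161] [0.54201693 0.20780459 0.15648251]
ee_rot: [[0.573, -0.819, 0.003], [-0.819, -0.573, 0.002], [0.0, -0.003, -1.0]]
[-0.96338847  1.82727206  3.37382423] [0.70099586 0.1099011  0.08689999] [0.54203059 0.20776258 0.15651603]
```

```bash
for i in 1 2 3; do python3 -m jog '{"delta_pos":[[0,0,0],[0,0,0],[0,0,0]],"rot":[[0,0,-2],[0,0,-2],[0,0,0]],"grip":[0,0,0]}'|grep ee_rot; python3 -c "
from station import r;s=r.sense();print(s['wrist_force'],s['moment'])"; done
```

```text
ee_rot: [[0.516, -0.856, 0.002], [-0.856, -0.516, 0.001], [0.0, -0.003, -1.0]]
[-0.90911558  2.15605352  4.63103418] [0.78246807 0.14494996 0.17917875]
ee_rot: [[0.455, -0.891, 0.002], [-0.891, -0.455, 0.001], [-0.0, -0.003, -1.0]]
[-0.46654503  1.94817269  5.15294924] [0.81599467 0.0907334  0.14842127]
ee_rot: [[0.392, -0.92, 0.002], [-0.92, -0.392, 0.001], [-0.0, -0.003, -1.0]]
[-0.09679842  2.0085907   5.019061  ] [0.83658175 0.08620763 0.17843858]
```

```bash
for i in 1 2 3 4; do python3 -m jog '{"delta_pos":[[0,0,0],[0,0,0],[0,0,0]],"rot":[[0,0,-2],[0,0,-2],[0,0,0]],"grip":[0,0,0]}'|egrep 'ee_rot|width'; python3 -c "
from station import r;s=r.sense();print(s['wrist_force'],s['moment'])"; done
python3 - <<'E'
from station import vision
import cv2,numpy as np,pickle
o=[]
for n,(x,y,w,h) in(("scene",(290,110,100,150)),("top",(130,180,100,150))):
    c=vision.capture(n);pickle.dump(c,open(f"pics/{n}3.pkl","wb"))
    o.append(cv2.resize(c["frame"][y:y+h,x:x+w,::-1],None,fx=4,fy=4,interpolation=cv2.INTER_CUBIC))
cv2.imwrite("pics/a4.png",np.hstack(o))
E
```

```text
ee_rot: [[0.328, -0.945, 0.002], [-0.945, -0.328, 0.001], [-0.0, -0.003, -1.0]]
gripper_width: 0.161
[-0.11188333  2.16456309  5.27258975] [0.70674042 0.08983472 0.47088202]
ee_rot: [[0.262, -0.965, 0.002], [-0.965, -0.262, 0.0], [0.0, -0.002, -1.0]]
gripper_width: 0.16
[-0.12697027  2.03687715  5.6026999 ] [0.62981711 0.15439667 0.68293863]
ee_rot: [[0.194, -0.981, 0.002], [-0.981, -0.194, 0.0], [0.0, -0.002, -1.0]]
gripper_width: 0.163
[-0.21069282  1.44592429  5.48853109] [ 0.39989712 -0.0652427   0.76059043]
ee_rot: [[0.125, -0.992, 0.002], [-0.992, -0.125, -0.0], [0.0, -0.002, -1.0]]
gripper_width: 0.169
[0.19000013 0.20030316 5.39591724] [0.32907916 0.03279012 0.70270413]
```

View pics/a4.png

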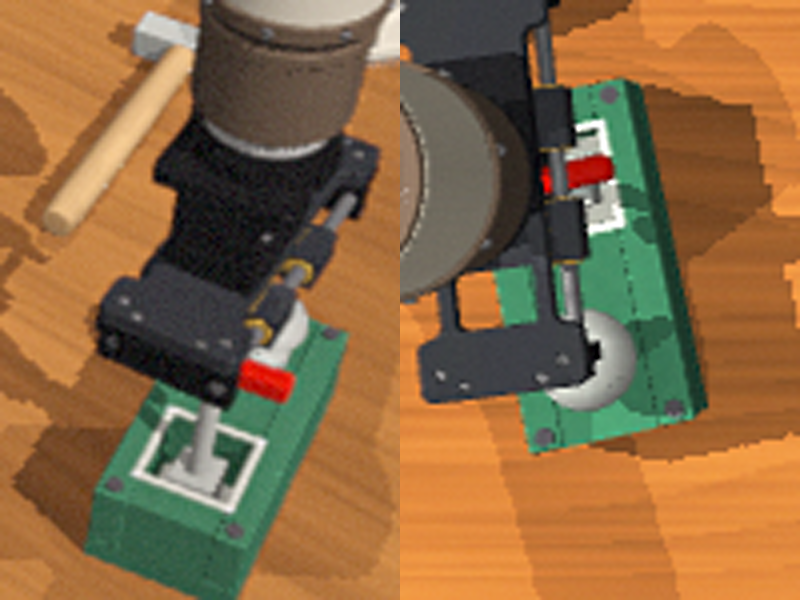

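Stop reached: the moment climbed from 0.17 to 0.76 N m and then the bar began to slip. The scene view shows the wrench upright and deep in the well. I ease back a few degrees, open and rise.

```bash
python3 -m jog '{"delta_pos":[[0,0,0],[0,0,0],[0,0,0],[0,0,0],[0,0,0],[0,0,0],[0,0,0],[0,0,0],[0,0,0],[0,0,0]],"rot":[[0,0,3],[0,0,3],[0,0,0],[0,0,0],[0,0,0],[0,0,0],[0,0,0],[0,0,0],[0,0,0],[0,0,0]],"grip":[0,0,0,40,60,80,100,100,100,100]}';python3 -c "
from station import r;s=r.sense();print(s['wrist_force'],s['moment'])"; python3 -m jog '{"delta_pos":[[0,0,0],[0,0,0],[0,0,0],[0,0,0],[0,0,0],[0,0,10],[0,0,15],[0,0,25],[0,0,25],[0,0,25]],"rot":[[0,0,0],[0,0,0],[0,0,0],[0,0,0],[0,0,0],[0,0,0],[0,0,0],[0,0,0],[0,0,0],[0,0,0]],"grip":[100,100,100,100,100,100,100,100,100,100]}'
```

```text
time_s: 12.32
tcp_pos: [0.5409, 0.2066, 0.1548]
ee_rot: [[0.223, -0.975, -0.001], [-0.975, -0.223, -0.001], [0.001, 0.001, -1.0]]
wrist_force: [0.5, -0.2, -0.6]
gripper_width: 0.603
[ 0.54218225 -0.24899473 -0.56430271] [ 0.04723285 -0.01324851 -0.00635534]
time_s: 13.15
tcp_pos: [0.5412, 0.2069, 0.2575]
ee_rot: [[0.222, -0.975, 0.0], [-0.975, -0.222, -0.0], [0.0, -0.0, -1.0]]
wrist_force: [0.4, -0.0, -0.4]
gripper_width: 0.998
```

Free. I move aside for a clear view and check.

```bash
python3 -m jog '{"delta_pos":[[0,35,5],[-5,38,0],[-8,38,0],[-8,38,0],[-8,38,0],[-8,38,0],[-8,38,0],[-8,38,0],[0,0,0],[0,0,0]],"rot":[[0,0,0],[0,0,0],[0,0,0],[0,0,0],[0,0,0],[0,0,0],[0,0,0],[0,0,0],[0,0,0],[0,0,0]],"grip":[100,100,100,100,100,100,100,100,100,100]}'
python3 - <<'E'
from station import vision
from h import *
D={}
o=[]
for n,(x,y,w,h) in(("scene",(290,110,100,150)),("top",(130,180,100,150))):
    D[n]=c=vision.capture(n)
    o.append(cv2.resize(c["frame"][y:y+h,x:x+w,::-1],None,fx=4,fy=4,interpolation=cv2.INTER_CUBIC))
cv2.imwrite("pics/a5.png",np.hstack(o))
S,T=D["scene"],D["top"]
for n,lo,hi,a,b in(("red",(0,200,100),(4,255,255),(290,110,400,260),(120,180,240,300)),("blue",(100,180,90),(112,255,255),(150,100,240,190),(320,170,450,260))):
    bs=blob(mask(S,lo,hi,a));bt=blob(mask(T,lo,hi,b));print(n,tri(S,bs[0],T,bt[0]),bt[1])
    P=[plane(T,p,.14)[:2] for p in cv2.boxPoints(bt[1])];print([(round(np.linalg.norm(P[i]-P[i-1])*1e3),round(np.degrees(np.arctan2(*(P[i]-P[i-1])[::-1]))%180,1)) for i in range(4)])
E
```

```text
time_s: 13.98
tcp_pos: [0.4871, 0.5099, 0.26]
ee_rot: [[0.225, -0.974, -0.0], [-0.974, -0.225, -0.001], [0.001, 0.001, -1.0]]
wrist_force: [-0.2, -0.5, -0.5]
gripper_width: 1.002
red (array([0.54161712, 0.20935207, 0.1392079 ]), np.float64(0.33166545025624805)) ((161.81654357910156, 225.31863403320312), (6.610754489898682, 41.22437286376953), 74.93151092529297)
[(13, np.float64(16.1)), (83, np.float64(105.0)), (13, np.float64(15.7)), (83, np.float64(105.0))]
blue (array([ 0.5625494 , -0.28468202,  0.12807414]), np.float64(0.6343395612549753)) ((406.14617919921875, 214.83079528808594), (7.194014549255371, 40.55936050415039), 7.125016689300537)
[(14, np.float64(82.8)), (81, np.float64(171.5)), (14, np.float64(82.7)), (81, np.float64(171.4))]
```

View pics/a5.png

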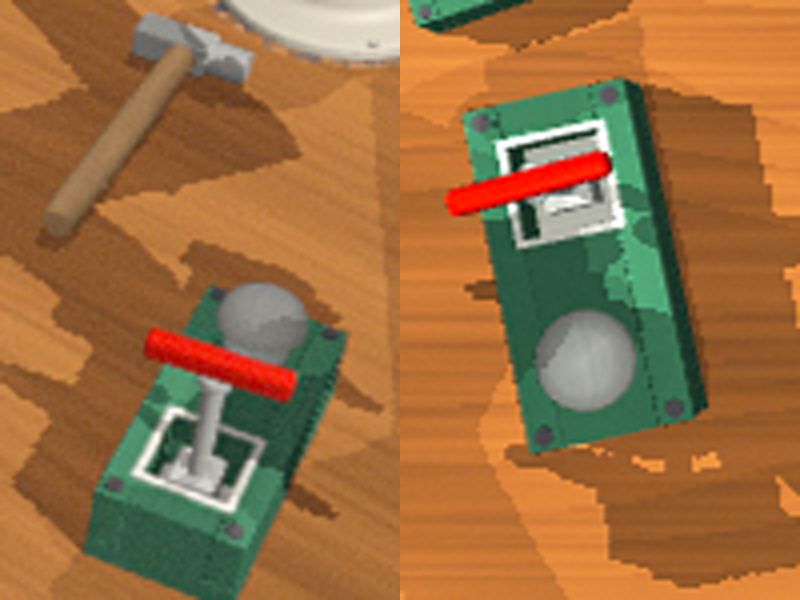

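The final view shows the wrench standing upright on the nut, with its bar centre at (0.5416, 0.2094, 0.1392). That is 98.6 mm above the nut top and within 1–2 mm of its axis. Blue has moved about 0.2 mm by measurement and the robot is clear.

```bash
python3 -c "
from station import finish_job;print(finish_job())"
```

```text
the job is handed in; nothing more can be done
None
```

I took the red wrench from the rack and set it fully down over the nut in the larger green holder. I then turned it clockwise to the stop, released it and moved the arm clear. The job was handed in after about 14 s of the 42 s allowed; no verdict is reported.

**Final checks**
- **Wrench:** in the two camera views the handle centre is 98.6 mm above the nut top (99 when fully down). It is within about 2 mm of the nut's axis and stands upright.
- **Blue key:** it measures within about 0.5 mm of where it started, well inside the 30 mm limit.
- **Robot:** the gripper is open, well away from the wrench and touching nothing.

**Evidence for the stop:** the nut angle itself was never seen. The turning moment rose from about 0.17 to 0.76 N m and levelled off as the bar began to slip in the fingers.

**What disagreed:** the bar ended at −75°, about 80° from where it went on. If the nut's zero lined up with the holder, I would have expected about −62° at most. A nut zero near 0° would explain it, but I did not confirm that. By the given play, the nut must have turned at least 46°, which puts it at or just above the 0.8 rad limit even in the worst case.

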